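# Seat the translation stage against the alignment bar and stop

## Task

Seat the translation stage ready for bolting down: push it across the breadboard until its base plate lies flush and square along the long alignment bar, and its end is right up against the rectangular stop block at one end of the bar. Push with the fingers on the aluminium base plate only, never on the micrometer or the black carriage; do not lift or tip the stage, and leave everything else where it stands.

Things in the scene. Friction and masses are not known exactly. Their poses are not given: they have to be found in the camera images.
- board: black optical breadboard, 300 mm (x) by 450 mm (y), 13 mm thick, fixed, placed and turned differently each time. Origin: centre of its underside, on the bench; x points away from the robot to the alignment bar, y along the bar. The bar is bolted on near the far edge: aluminium, 430 mm along y, x from 100 to 125 mm, 20 mm high above the board (plus 6 mm screw heads).
- bar_face (a point): middle of the bar's face that looks to the robot, on the board's upper surface (13 mm above the bench); axes as board. The base plate must lie flush against the plane x = 0 of this frame.
- stop: stop block: rectangular aluminium, two cap screws on top, 60 mm (x) by 30 mm (y) by 25 mm high (plus 7 mm screws), fixed to the board, far end touching the bar, near the bar's left or right end (varies). Origin: centre of its underside, on the board's top; axes parallel to the board's. The stage goes against its 60 mm face towards the bar's middle, 15 mm from its origin.
- stage: translation stage, loose on the board, 0.7 to 1 kg, 41 mm high; slides with friction (about 3 to 7 N to push). Base plate: aluminium, 90 mm (x) by 120 mm (y) by 16 mm thick, vertical edges. Origin: centre of the plate's underside. x points across the plate to the bar (within 20 degrees at first), y along its 120 mm length. The micrometer stands out over the middle of the -x edge; other edges are free.
- carriage: black carriage fixed on the base plate: x from -29 to 41 mm, y from -42 to 42 mm of the stage, 16 to 41 mm above the stage's underside (1 mm screw heads on top). Not to be pushed. Origin: on the plate's top, above the stage's origin; axes as the stage.
- micrometer: steel micrometer head with black bracket, fixed to the stage; its axis lies along the stage's x at y = 0, 28.5 mm above the stage's underside. Bracket: 26 mm wide, x -41 to -29 mm. Sleeve and thimble (17 mm across) run out to x = -96 mm, 51 mm beyond the plate's -x edge. Not to be pushed. Origin: on its axis at stage x = -41 mm.
- pedestal: round steel post pedestal, 25 mm across, foot 38 mm across, 40 mm high, loose, standing near the other end of the bar. Leave it. Origin: centre of its underside.
- lens_mount: lens mount on a short black post holder with a 50 by 36 mm foot, 107 mm high, loose, standing on the left near part of the board. Leave it. Origin: centre of its underside.
- table_clamp: slotted steel table clamp, 74 by 26 mm, 22 mm high, loose, lying on the right near part of the board. Leave it. Origin: centre of its underside.
- driver: screwdriver lying on the bench to the left of the board. Leave it. Origin: under its middle.
- caliper: digital caliper, 210 mm long, lying on the bench to the left of the board. Leave it. Origin: under its middle.
- screw_bin: grey plastic bin with screws, 100 by 75 by 45 mm, on the bench to the right of the board. Leave it. Origin: centre of its underside.
- wash_bottle: white bottle, 64 mm across, 150 mm high, on the bench to the right of the board. Leave it. Origin: centre of its underside.
Mind the look-alikes: they are no part of the job. What is shaped like the stage but green or red is not meant.

How it is judged:
At the end, for the whole second after the job is handed in: The stage lies flat and at rest on the board, its base plate within 2.5 mm of the bar's face at its middle and parallel to it within 0.025 rad, and its end within 2.5 mm of the stop block's inner face (x of stage in the frame of bar_face between -0.0475 and -0.043 m and angle between the y axis of stage and the y axis of board, either way round below 0.025 rad and (y of stage in the frame of stop between 0.073 and 0.0775 m or y of stage in the frame of stop between -0.0775 and -0.073 m) and z of stage in the frame of board below 0.015 m and angle between stage's own z axis and vertical below 0.03 rad and linear speed of stage below 0.01 m/s); the robot touches nothing.
It fails at once if the stage is lifted (6 mm) or tipped (z of stage in the frame of board above 0.019 m or angle between stage's own z axis and vertical above 0.1 rad).
It fails at once if the robot pushes on the micrometer (over 4 N) (contact force between any of the arm, the fingers and micrometer above 4 N).
It fails at once if the robot pushes on the carriage or grips it (over 4 N) (contact force between any of the arm, the fingers and carriage above 4 N).
It fails at once if another thing is moved by 20 mm or tipped (distance of any of pedestal, lens_mount, table_clamp, driver, caliper, screw_bin, wash_bottle from where it was at the start of the episode above 0.02 m or angle between any of pedestal, lens_mount, wash_bottle's own z axis and vertical above 0.3 rad).
It also fails if it takes over 48 s, if anything falls off the work surface, if the arm or the gripper's body presses on something with over 40 N, if the wrist force passes 120 N, or if a joint passes its speed limit or range.

## Robot

A 7-joint arm with a two-finger parallel gripper is mounted at the origin on the work surface. World frame = base frame: x ahead of the robot, y to its left, z up, the work surface at z = 0. Lengths are in m, angles in rad, forces in N, time in s.
With the tool pointing down it reaches from about 0.4 to 0.875 m from the base axis. Payload 19.3 kg.
Tool frame: the origin (TCP) lies midway between the tips of the shut fingers; the grasp point (between the pads) lies 19 mm behind it (bot.pinch_z is the distance from the TCP to the grasp point, in m); z points along the fingers, y is the line along which they close (so a half turn about z gives the same grasp; the last joint's range is limited). The gripper opens to 85 mm and grips with 20 to 120 N. Pads are 22 mm wide; open, the fingers measure 114 mm over their backs; the gripper's body (76 mm by 85 mm) begins 54 mm behind the grasp point. The pads swing forward as they close: fully open they stand 13 mm farther back than shut.
Start: joints at [1.064, 0.521, -0.036, 1.599, 0.021, 1.021, -0.113], TCP at [0.264, -0.566, 0.231] pointing down, gripper open.
Joint ranges: [-2.91, 2.91], [-0.3, 2.13], [-1.5, 1.42], [0.17, 2.43], [-1.26, 4.41], [0.16, 1.93], [-2.52, 2.52]. Speed limits (rad/s): [1.89, 1.89, 2.39, 2.39, 3.01, 3.01, 3.01].

## Interface

Orientations are given as [roll, pitch, yaw] about the fixed x, y, z axes, in that order (R = Rz(yaw) Ry(pitch) Rx(roll)).
In Python, from workcell import observe, viewer, bot gives the robot as it stands. The module is installed in compiled form; this text tells all that it offers.
- The arm moves only by the tool play_rows, never from a script. Its argument "motion" is a list of rows, each a list of 7 numbers: the shift along the tool's x, y, z in cm, then the turn, a rotation vector about the tool's x, y, z in rad, then the opening, from -1 (shut) to 1 (fully open), so that 0 is half open. A call has exactly 5 rows; each row is the pose to reach, as a shift and turn from the pose commanded when the call began, along the tool's axes at that moment; what a row does not reach only later rows make up. A row lasts 1/10 s, in which the tool goes at most 50 mm and 8.59 degrees, less where a joint would pass 70% of its speed; a pose out of reach is approached as far as the arm can. A call with a gripper value outside its range is refused whole. The fingers move at their own pace and stop on an object; "squeeze" is the grip in N (left out, the last holds). Time passes only in rows, so rows that repeat a pose let the fingers close, or fill a call up. It gives the time, the measured TCP pose, the force, the opening and the grip force at its end, in the units of the state.
- observe(): the state, without advancing time (a new reading comes with each control period).
- viewer.grab_frame(name): name is "scene" or "top"; returns (picture, depth): 400x640x3 uint8, red, green, blue; 400x640 float32, m along the optical axis (not along the pixel's ray), 0 where there is no reading.
- viewer.camera_info(name): a dict with "fx", "fy", "cx", "cy" (pixels), "k1" (the pictures are not rectified: a ray, as slopes to the right and down, at radius r is drawn at 1 + k1 r^2 times it, then the intrinsics apply), "R" (3x3) and "t" (3): a world point X has camera coordinates R X + t. Camera axes: x right, y down, z forward; pixel columns grow to the right and rows downward; lengths in m; the calibration is good to about 2 mm. A picture is of the moment at which its call begins. camera_info takes no time and is no camera call.
- bot.job_done(): hands the job in; it is judged then, once.
The state is a dict: "clock": time; "qpos": joint angles; "qd": joint speeds; "joint_efforts": joint torques, N m; "position": TCP position; "tool_rot": TCP orientation; "force": force on the tool from outside, world axes, zero at the start; "moment": the same for the moment, N m; "grip_width": finger opening in m; "finger_force": force on a finger pad.
Only numpy, scipy, OpenCV 4.12 (cv2) and the standard library are available. Lean on these libraries where they do the work, as an engineer would, in place of code of your own. Each camera call takes 0.05 s, during which the arm holds its last target. There are 200 camera calls.

## Working session

There is one attempt and no reset: what is moved stays moved. The work goes in short steps, Python scripts to look and compute and a tool call to move; the robot and the scene stay as the last step left them, time stands still between calls to the robot, and variables do not carry over. Pictures are saved under pics/ and viewed, at most 10 in all, crops included, and the job is handed in when it is done.

Besides the shell and the picture viewer there is one more tool, called after "Request:" as a command line: name --pt "numbers of a row" for each row, then --argument value for the rest. play_rows: Moves the arm, as the interface text tells. Its arguments: {"type":"object","properties":{"motion":{"type":"array"},"squeeze":{"type":"number"}},"required":["motion"]}

```bash
mkdir -p pics; cat > h.py <<'E'
import numpy as np, cv2
from workcell import observe, viewer, bot
def cloud(name):
    im,d=viewer.grab_frame(name); c=viewer.camera_info(name)
    v,u=np.mgrid[:400,:640]
    K=np.array([[c['fx'],0,c['cx']],[0,c['fy'],c['cy']],[0,0,1.]])
    p=cv2.undistortPoints(np.stack([u,v],-1).reshape(-1,1,2).astype(float),K,np.array([c['k1'],0,0,0.])).reshape(400,640,2)
    X=np.dstack([p*d[...,None],d]); W=(X-np.array(c['t']))@np.array(c['R'])
    W[d==0]=np.nan
    return im,d,W
E
python3 - <<'E'
from h import *
o=observe(); print({k:np.round(v,3) for k,v in o.items()})
for n in('top','scene'):
    im,d,W=cloud(n); cv2.imwrite(f'pics/{n}0.png',im[...,::-1]); np.savez(f'{n}0.npz',im=im,d=d,W=W)
    c=viewer.camera_info(n); print(n,-np.array(c['R']).T@np.array(c['t']),c['fx'],c['k1'],np.round(c['R'],2).tolist())
E
```

```text
{'clock': np.float64(0.0), 'qpos': array([ 1.064,  0.522, -0.036,  1.6  ,  0.021,  1.021, -0.113]), 'qd': array([ 0.   , -0.   ,  0.002, -0.   ,  0.001, -0.001,  0.001]), 'joint_efforts': array([ 0.0000e+00, -9.2709e+01,  1.9800e+00, -3.6994e+01,  1.8000e-02,
        8.0000e-03, -0.0000e+00]), 'position': array([ 0.264, -0.566,  0.231]), 'tool_rot': array([-3.14 ,  0.   ,  0.437]), 'force': array([-0.203,  0.599,  0.291]), 'moment': array([0.028, 0.006, 0.004]), 'finger_force': np.float64(0.0), 'grip_width': np.float64(0.086)}
top [ 0.35542344 -0.01325779  1.13110493] 419.3564257825582 -0.08983994573417076 [[0.01, -1.0, -0.01], [-1.0, -0.01, -0.06], [0.06, 0.01, -1.0]]
scene [ 1.13362149 -0.41511988  0.95049489] 439.2182859265255 0.02377241188482853 [[0.49, 0.87, -0.01], [0.63, -0.37, -0.68], [-0.6, 0.33, -0.73]]
```

View pics/top0.png

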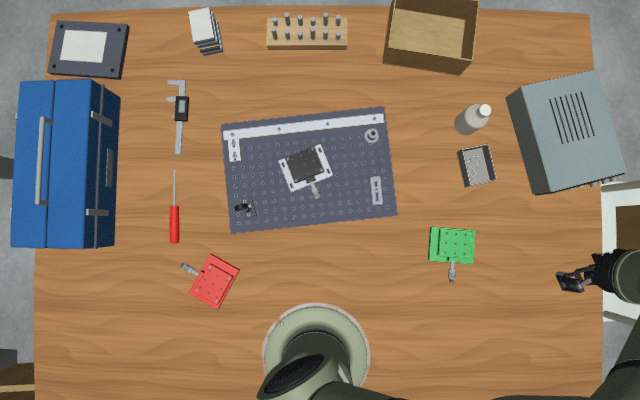

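View pics/scene0.png

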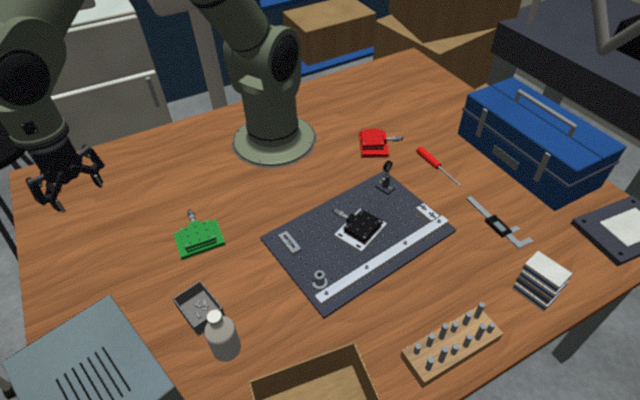

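Top view: board corners at about (221,125), (385,107), (397,215) and (231,233). The bar runs along the top edge, and the stop is at its left end (235,149). The stage is at (305,167) with its micrometer pointing to (315,193). Next I'll measure the poses.

```bash
cat >> h.py <<'E'
def rect(P):
    r=cv2.minAreaRect((P[:,:2]*1000).astype(np.float32)); b=cv2.boxPoints(r)
    return np.round(r[0],1),np.round(r[1],1),round(r[2],2),np.round(b,1).tolist()
def comps(im,W,u0=215,u1=405,v0=95,v1=240):
    g=im.min(2).astype(int); m=np.zeros(g.shape,np.uint8)
    m[v0:v1,u0:u1]=(g[v0:v1,u0:u1]>135)
    n,l,s,c=cv2.connectedComponentsWithStats(m)
    for i in range(1,n):
        if s[i,4]>40:
            P=W[l==i]; P=P[~np.isnan(P[:,0])]; yield i,s[i],np.median(P[:,2]),P
E
python3 - <<'E'
from h import *
f=np.load('top0.npz'); im,W=f['im'],f['W']
for i,s,z,P in comps(im,W): print(s,round(float(z),4),rect(P))
# board dark
z=W[...,2]; 
for (u,v) in [(260,190),(350,200),(300,215),(306,162),(260,128),(360,118),(235,149)]: print(u,v,np.round(W[v,u],4), im[v,u])
cv2.imwrite('pics/crop0.png',cv2.resize(im[95:245,210:410,::-1],None,fx=4,fy=4,interpolation=cv2.INTER_CUBIC))
E
```

```text
[ 223  113  161   49 1830] 0.0334 (array([593.7,  33.1]), array([ 90.7, 436.3]), 8.23, [[517.5, 242.5], [580.0, -189.3000030517578], [669.7999877929688, -176.3000030517578], [607.2999877929688, 255.5]])
[365 129  14  14 109] 0.0225 (array([ 594.3, -145.5]), array([37.5, 35.5]), 15.42, [[571.5, -133.39999389648438], [580.9000244140625, -167.60000610351562], [617.0999755859375, -157.60000610351562], [607.5999755859375, -123.4000015258789]])
[278 144  55  55 669] 0.0296 (array([486.2,  24. ]), array([135.7, 122.5]), 22.72, [[400.0, 54.29999923706055], [447.29998779296875, -58.70000076293945], [572.5, -6.300000190734863], [525.2000122070312, 106.69999694824219]])
[370 176  13  29 230] 0.0272 (array([ 446.2, -157.5]), array([73.8, 25.7]), 6.11, [[408.1000061035156, -148.6999969482422], [410.79998779296875, -174.1999969482422], [484.20001220703125, -166.3000030517578], [481.5, -140.8000030517578]])
260 190 [0.4444 0.1516 0.0163] [ 90  94 108]
350 200 [ 0.4194 -0.0892  0.0132] [101 106 117]
300 215 [0.3785 0.044  0.0123] [ 87  92 108]
306 162 [0.5154 0.0278 0.0505] [72 71 69]
260 128 [0.6083 0.1516 0.036 ] [205 210 218]
360 118 [ 0.637  -0.1143  0.0334] [207 214 220]
235 149 [0.5516 0.2172 0.0361] [207 214 220]
```

View pics/crop0.png

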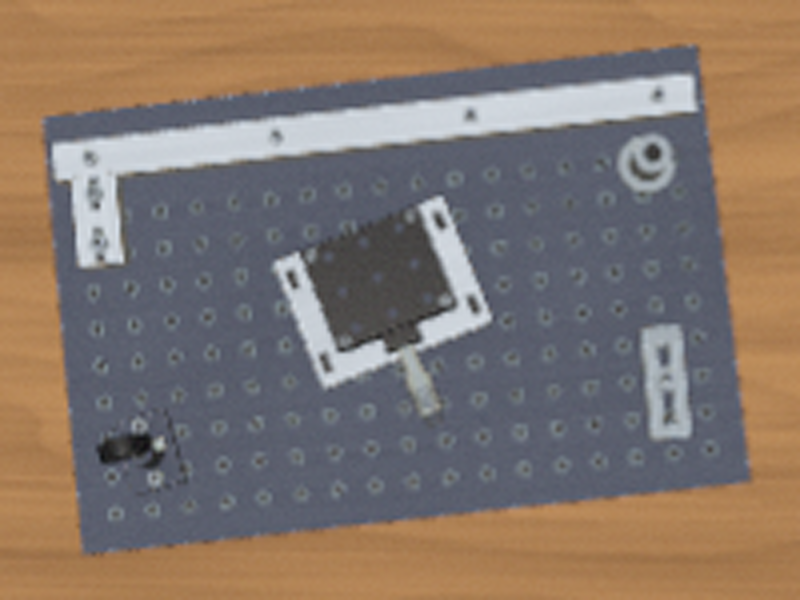

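```bash
cat >> h.py <<'E'
from scipy.optimize import least_squares
from scipy.spatial.transform import Rotation as Ro
def contours(im,name,win,z,thr=150,f=4):
    """sub-pixel outlines of bright things in win=(u0,u1,v0,v1), cast on plane z; list of Nx2 world"""
    c=viewer.camera_info(name); u0,u1,v0,v1=win
    g=cv2.resize(im[v0:v1,u0:u1].min(2),None,fx=f,fy=f,interpolation=cv2.INTER_CUBIC)
    cs,_=cv2.findContours((g>thr).astype(np.uint8),cv2.RETR_EXTERNAL,cv2.CHAIN_APPROX_NONE)
    K=np.array([[c['fx'],0,c['cx']],[0,c['fy'],c['cy']],[0,0,1.]]); R=np.array(c['R']); t=np.array(c['t']); C=-R.T@t
    out=[]
    for q in cs:
        if len(q)<100: continue
        px=(q[:,0]+.5)/f-.5+[u0,v0]
        p=cv2.undistortPoints(px.reshape(-1,1,2).astype(float),K,np.array([c['k1'],0,0,0.])).reshape(-1,2)
        r=np.c_[p,np.ones(len(p))]@R
        out.append((C+r*((z-C[2])/r[:,2])[:,None])[:,:2])
    return out
def dist(P,pose,poly):
    a=pose[2]; L=(P-pose[:2])@np.array([[np.cos(a),-np.sin(a)],[np.sin(a),np.cos(a)]])
    q=np.asarray(poly); n=np.roll(q,-1,0)-q
    s=np.clip(((L[:,None]-q)*n).sum(-1)/(n**2).sum(-1),0,1)
    return np.linalg.norm(L[:,None]-q-s[...,None]*n,axis=-1).min(1)
def fit(P,pose0,poly):
    return least_squares(lambda p:dist(P,p,poly),pose0,loss='cauchy',f_scale=.001,x_scale=[.01,.01,.05])
PLATE=[(-.045,-.06),(.045,-.06),(.045,.06),(-.045,.06)]
def loc(B,S): # pose S in frame of B
    a=B[2]; d=np.array(S[:2])-B[:2]
    return np.array([d[0]*np.cos(a)+d[1]*np.sin(a),-d[0]*np.sin(a)+d[1]*np.cos(a),S[2]-a])
def glob(B,L):
    a=B[2]; return np.array([B[0]+L[0]*np.cos(a)-L[1]*np.sin(a),B[1]+L[0]*np.sin(a)+L[1]*np.cos(a),a+L[2]])
E
python3 - <<'E'
from h import *
f=np.load('top0.npz'); im=f['im']; win=(215,405,95,240)
bar=max(contours(im,'top',win,.033),key=len)
# bar frame: origin = board origin (x .1-.125); stop ys unknown
def poly(s): return [(.04,s-.015),(.1,s-.015),(.1,-.215),(.125,-.215),(.125,.215),(.1,.215),(.1,s+.015),(.04,s+.015)]
r=least_squares(lambda p:dist(bar,p[:3],poly(p[3])),[.48,.02,.143,.19],loss='cauchy',f_scale=.001,x_scale=[.01,.01,.05,.01])
B=r.x[:3]; print('board',np.round(r.x,4),np.median(dist(bar,B,poly(r.x[3]))))
st=[c for c in contours(im,'top',win,.029) if np.hypot(*(c.mean(0)-[.5,.03]))<.05]
st=max(st,key=len); s=fit(st,[.507,.033,.396],PLATE)
print('stage',np.round(s.x,4),np.median(s.fun),'in board',np.round(loc(B,s.x),4))
L=np.array([loc(B,[*p,0])[:2] for p in bar]); m=(abs(L[:,1])<.12); print('bar x edges',np.round([np.median(L[m&(L[:,0]<.112),0]),np.median(L[m&(L[:,0]>.112),0])],4),'y',L[:,1].min(),L[:,1].max())
np.save('B.npy',r.x)
L=np.array([loc(s.x,[*p,0])[:2] for p in st]); print('plate y',np.percentile(L[:,1],[5,95]),'near edge',np.median(L[(abs(L[:,1])>.025)&(abs(L[:,1])<.055)&(L[:,0]<-.038),0]))
for y in(.045,0,-.045): print(y, np.round(glob(s.x,(-.045,y,0)),4))
for n,p in dict(ped=(.594,-.1455),).items(): print(n,np.round(loc(B,[*p,0]),3))
E
```

```text
board [0.4779 0.0201 0.1153 0.1914] 0.006885265957117033
stage [0.504  0.0304 0.3882] 0.0010174206956501952 in board [0.0271 0.0073 0.2729]
bar x edges [   nan 0.1258] y -0.21377291688797778 0.21745569607700882
plate y [-0.06004329  0.06006456] near edge -0.044968126352700984
0.045 [0.4453 0.055  0.3882]
0 [0.4623 0.0134 0.3882]
-0.045 [ 0.4794 -0.0283  0.3882]
ped [ 0.096 -0.178 -0.115]
  return _methods._mean(a, axis=axis, dtype=dtype,
  ret = ret.dtype.type(ret / rcount)
```

```bash
cat >> h.py <<'E'
def bpoly(s): return [(.04,s-.015),(.1,s-.015),(.1,-.215),(.125,-.215),(.125,.215),(.1,.215),(.1,s+.015),(.04,s+.015)]
def fitboard(bar,p0=(.50,.02,.143,.19)):
    p=p0
    for fs in(.01,.003,.001):
        r=least_squares(lambda p:dist(bar,p[:3],bpoly(p[3])),p,loss='soft_l1',f_scale=fs,x_scale=[.01,.01,.05,.01]); p=r.x
    return p
E
python3 - <<'E'
from h import *
f=np.load('top0.npz'); im=f['im']; win=(215,405,95,240)
bar=max(contours(im,'top',win,.033),key=len); print(rect(bar),len(bar))
p=fitboard(bar); d=dist(bar,p[:3],bpoly(p[3])); print(np.round(p,4),np.percentile(d,[50,80,95]))
B=p[:3]; L=np.array([loc(B,[*q,0])[:2] for q in bar])
for lo in(-.2,-.1,0,.1):
    m=(L[:,1]>lo)&(L[:,1]<lo+.07); print(lo,np.round([np.median(L[m&(L[:,0]<.112),0]),np.median(L[m&(L[:,0]>.112),0])],4))
m=(L[:,0]>.05)&(L[:,0]<.09); print('stop y',np.round([np.median(L[m&(L[:,1]<p[3]),1]),np.median(L[m&(L[:,1]>p[3]),1])],4), L[:,0].min(),L[:,1].min(),L[:,1].max())
np.save('B.npy',p); S=[.504,.0304,.3882]; print('stage in board',np.round(loc(B,S),4),'ped',np.round(loc(B,[.594,-.1455,0]),3))
for l in((-.045-.011-.03,0,0),(-.045-.011,0,0)): print(np.round(glob(S,l),4))
E
```

```text
(array([585.4,  34.2]), array([ 86. , 431.2]), 6.84, [[517.0, 243.1999969482422], [568.4000244140625, -185.0], [653.7999877929688, -174.8000030517578], [602.4000244140625, 253.39999389648438]]) 1532
[0.5025 0.0249 0.1148 0.1896] [0.00035415 0.00065654 0.00098974]
-0.2 [0.1   0.125]
-0.1 [0.0999 0.1251]
0 [0.0999 0.1251]
0.1 [0.0999 0.1249]
stop y [0.1753 0.2044] 0.03953687075240926 -0.21564402057252177 0.21558128517646633
stage in board [0.0021 0.0053 0.2734] ped [ 0.071 -0.18  -0.115]
[ 0.4244 -0.0022  0.3882]
[0.4522 0.0092 0.3882]
```

```bash
cat >> h.py <<'E'
def delta(x,y,z,yaw):
    "tool-axes shift (cm) and rotvec from measured pose to the pointing-down target"
    o=observe(); R=Ro.from_euler('xyz',o['tool_rot']); T=Ro.from_euler('xyz',[np.pi,0,yaw])
    return np.round(R.inv().apply(np.array([x,y,z])-o['position'])*100,2),np.round((R.inv()*T).as_rotvec(),3),round(float(o['clock']),2)
E
python3 -c "
from h import *
print(delta(.4244,-.0022,.15,.388))"
```

```text
(array([ 38.37, -44.31,   8.12]), array([-0.001,  0.   ,  0.049]), 0.1)
```

Request:
play_rows --pt "3 -3.5 0 0 0 0 1" --pt "6 -7 0 0 0 0.01 1" --pt "9 -10.5 0 0 0 0.02 1" --pt "12 -14 0 0 0 0.03 1" --pt "15 -17.5 0 0 0 0.049 1"

```text
clock: 0.6
position: [0.3263, -0.3424, 0.2312]
tool_rot: [-3.141, 0.0, 0.387]
force: [1.6, -1.0, 0.9]
grip_width: 0.0852
finger_force: 0.0
```

Request:
play_rows --pt "3 -3.5 0 0 0 0 1" --pt "6 -7 1 0 0 0 1" --pt "9 -10.5 2 0 0 0 1" --pt "12 -14 3 0 0 0 1" --pt "15 -17.5 4 0 0 0 1"

```text
clock: 1.1
position: [0.3991, -0.1238, 0.191]
tool_rot: [3.141, -0.0, 0.388]
force: [1.9, 0.3, 0.6]
grip_width: 0.0853
finger_force: 0.0
```

```bash
python3 -c "
from h import *
print(delta(.4244,-.0022,.10,.388)); o=observe(); print(np.round(o['qpos'],2),o['position'],o['force'])"
```

```text
(array([  6.93, -10.31,   9.1 ]), array([ 0., -0., -0.]), 1.1)
[ 0.35  0.26 -0.23  2.15  0.09  0.74 -1.12] [ 0.39912108 -0.12381874  0.19104303] [1.89260827 0.27861866 0.59857465]
```

Request:
play_rows --pt "2.5 -3.5 2 0 0 0 1" --pt "5 -7 4 0 0 0 1" --pt "6.93 -10.3 6.5 0 0 0 1" --pt "6.93 -10.3 9.1 0 0 0 1" --pt "6.93 -10.3 9.1 0 0 0 1"

```text
clock: 1.6
position: [0.4226, -0.0032, 0.0981]
tool_rot: [-3.14, 0.004, 0.39]
force: [0.6, -0.6, 0.8]
grip_width: 0.0853
finger_force: 0.0
```

```bash
python3 - <<'E'
from h import *
print(delta(.4244,-.0022,.005,.388))
im,d,W=cloud('scene'); c=im[150:300,230:480]; cv2.imwrite('pics/s1.png',cv2.resize(c[...,::-1],None,fx=3,fy=3,interpolation=cv2.INTER_CUBIC))
E
```

```text
(array([ 0.25, -0.  ,  9.31]), array([-0.002,  0.004,  0.002]), 1.6)
```

View pics/s1.png

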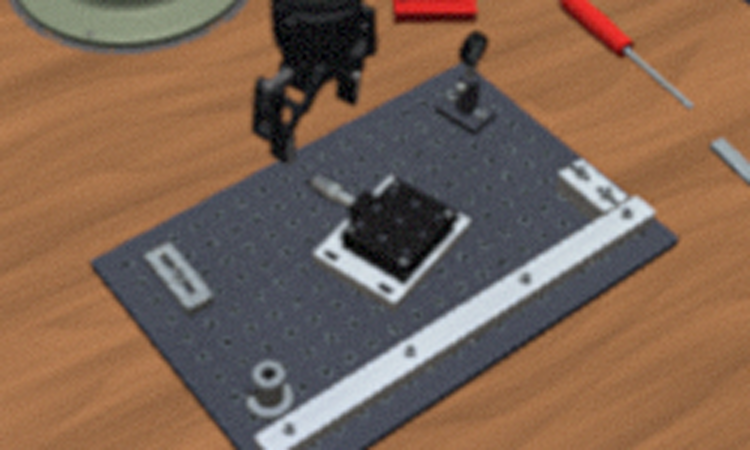

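The view shows the open gripper, with fingers at about (275,130) and (350,85), hovering behind the micrometer tip at (320,185). Nothing lies under the fingers, so I'll go down.

Request:
play_rows --pt "0.2 0 2.5 0 0 0 1" --pt "0.2 0 5 0 0 0 1" --pt "0.2 0 7 0 0 0 1" --pt "0.2 0 8.5 0 0 0 1" --pt "0.2 0 9.2 0 0 0 1"

```text
clock: 2.15
position: [0.4263, -0.0043, 0.0084]
tool_rot: [3.141, 0.0, 0.386]
force: [0.2, -0.8, 0.7]
grip_width: 0.0854
finger_force: 0.0
```

Request:
play_rows --pt "0.5 0 0 0 0 0 1" --pt "1 0 0 0 0 0 1" --pt "1.5 0 0 0 0 0 1" --pt "2 0 0 0 0 0 1" --pt "2.4 0 0 0 0 0 1"

```text
clock: 2.65
position: [0.449, 0.006, 0.0087]
tool_rot: [3.141, -0.001, 0.388]
force: [-0.3, -0.1, 0.7]
grip_width: 0.0853
finger_force: 0.0
```

```bash
python3 - <<'E'
from h import *
B=np.load('B.npy')[:3]; o=observe(); p=o['position']; print(np.round(o['force'],1), 'tool in board',np.round(loc(B,[p[0],p[1],o['tool_rot'][2]]),4),delta(.4522,.0092,.005,.388))
t=glob(B,(.002,.005,0))
E
```

```text
[-0.3 -0.1  0.7] tool in board [-0.0553 -0.0126  0.273 ] (array([ 0.41, -0.17,  0.37]), array([ 0.   , -0.001, -0.   ]), 2.65)
```

Request:
play_rows --pt "0.5 0.1 0.3 0 0 0.01 1" --pt "1.0 0.25 0.3 0 0 0.03 1" --pt "1.45 0.4 0.3 0 0 0.06 1" --pt "1.95 0.55 0.3 0 0 0.1 1" --pt "2.4 0.65 0.3 0 0 0.14 1"

```text
clock: 3.15
position: [0.4723, 0.009, 0.0049]
tool_rot: [-3.141, 0.002, 0.246]
force: [-4.5, 1.0, 1.5]
grip_width: 0.0856
finger_force: 2.2
```

```bash
cat > st.py <<'E'
from h import *
import sys
p=np.load('B.npy'); B=p[:3]
im,d,W=cloud('top'); o=observe(); q=o['position']
print('F',np.round(o['force'],1),'tool',np.round(loc(B,[q[0],q[1],o['tool_rot'][2]]),4),'z',round(float(q[2]),4),'clk',round(float(o['clock']),2))
g=[float(a) for a in sys.argv[1:4]]; P=glob(B,g)
cs=contours(im,'top',(215,405,95,240),.029)
C=np.vstack(cs); L=np.array([loc(P,[*a,0])[:2] for a in C])
k=(abs(L[:,0])<.06)&(abs(L[:,1])<.075); bl=np.array([loc(B,[*a,0])[:2] for a in C]); k&=(bl[:,0]<.0975)&(bl[:,1]<p[3]-.017)
s=least_squares(lambda v:dist(C[k],v,PLATE),P,loss='cauchy',f_scale=.0015,x_scale=[.01,.01,.05])
print('stage in board',np.round(loc(B,s.x),4),'med',np.median(s.fun),k.sum())
if len(sys.argv)>4: cv2.imwrite(sys.argv[4],cv2.resize(im[95:245,210:410,::-1],None,fx=4,fy=4,interpolation=cv2.INTER_CUBIC))
E
python3 st.py .022 .003 .14
```

```text
F [-2.  -0.3 -1.5] tool [-0.0309 -0.0123  0.1284] z 0.005 clk 3.2
stage in board [0.022 0.003 0.14 ] med nan 0
  return _methods._mean(a, axis=axis, dtype=dtype,
  ret = ret.dtype.type(ret / rcount)
```

Request:
play_rows --pt "0.5 0.05 0 0 0 0.03 1" --pt "1.0 0.1 0 0 0 0.06 1" --pt "1.5 0.15 0 0 0 0.09 1" --pt "2.0 0.25 0 0 0 0.12 1" --pt "2.4 0.3 0 0 0 0.13 1"

```text
clock: 3.7
position: [0.4968, 0.0118, 0.0051]
tool_rot: [3.141, 0.001, 0.117]
force: [-2.8, -0.5, -2.7]
grip_width: 0.0852
finger_force: 1.6
```

Request:
play_rows --pt "-0.3 0 0 0 0 0 1" --pt "-0.8 0 0 0 0 0 1" --pt "-0.8 0 -2.5 0 0 0 1" --pt "-0.8 0 -6 0 0 0 1" --pt "-0.8 4 -11 0 0 0 0"

```text
clock: 4.2
position: [0.4918, -0.0172, 0.1051]
tool_rot: [-3.14, 0.001, 0.123]
force: [1.6, -1.0, 0.8]
grip_width: 0.0732
finger_force: 0.0
```

Request:
play_rows --pt "0.5 4 0 0 0 -0.15 0" --pt "2 8 0 0 0 -0.3 0" --pt "3.5 11 0 0 0 -0.45 0" --pt "5 14 0 0 0 -0.6 0" --pt "5 16 0 0 0 -0.75 0"

```text
clock: 4.7
position: [0.5622, -0.1754, 0.1043]
tool_rot: [3.14, -0.001, 0.873]
force: [-0.7, 0.1, -0.8]
grip_width: 0.0423
finger_force: 0.0
```

```bash
python3 st.py .05 .0 0 pics/t2.png
```

```text
F [-2.2 -4.6  0.3] tool [ 0.0349 -0.2089  0.7666] z 0.104 clk 4.75
stage in board [ 0.0487 -0.0086  0.002 ] med 0.0010865636384801217 871
```

View pics/t2.png

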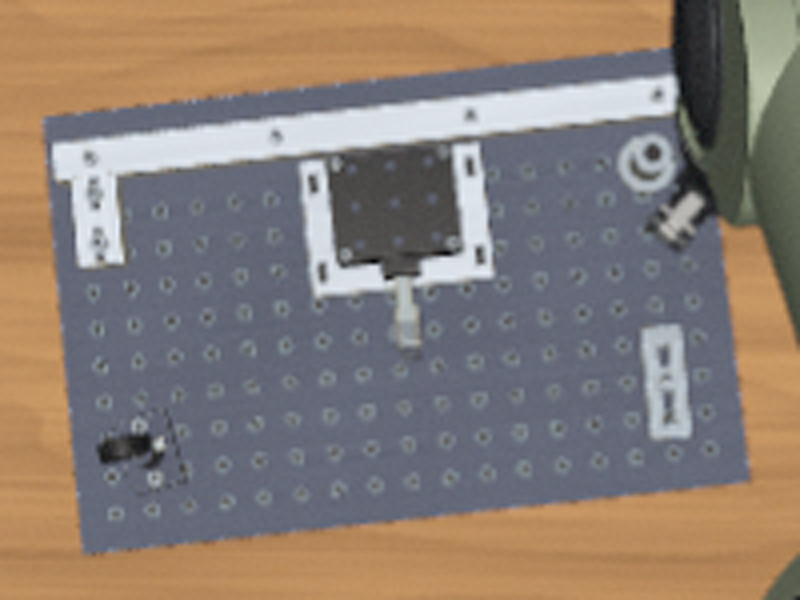

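The stage (crop centre about (397,222)) is now square to the bar with a gap of about 6 mm, and the other things stand where they were. Next I'll move to its right end.

```bash
python3 - <<'E'
from h import *
B=np.load('B.npy')[:3]
t=glob(B,(.046,-.105,np.pi/2)); print(delta(t[0],t[1],.09,t[2]))
E
```

```text
(array([ 8.01, -6.72,  1.38]), array([ 0.001,  0.002, -0.804]), 4.75)
```

Request:
play_rows --pt "1.6 -1.4 0 0 0 -0.15 0" --pt "3.2 -2.8 0 0 0 -0.3 0" --pt "4.8 -4.2 0 0 0 -0.45 0" --pt "6.4 -5.6 0 0 0 -0.6 0" --pt "8 -6.7 0 0 0 -0.75 0"

```text
clock: 5.25
position: [0.5611, -0.0678, 0.1044]
tool_rot: [3.141, 0.0, 1.624]
force: [0.2, -0.1, 0.7]
grip_width: 0.0426
finger_force: 0.0
```

```bash
python3 - <<'E'
from h import *
B=np.load('B.npy')[:3]
t=glob(B,(.046,-.102,np.pi/2)); print(delta(t[0],t[1],.016,t[2]))
E
```

```text
(array([-0.33, -0.14,  8.84]), array([ 0.   ,  0.   , -0.062]), 5.25)
```

Request:
play_rows --pt "-0.3 -0.15 2 0 0 -0.03 0" --pt "-0.3 -0.15 4 0 0 -0.062 0" --pt "-0.3 -0.15 6.5 0 0 -0.062 0" --pt "-0.3 -0.15 8.3 0 0 -0.062 0" --pt "-0.3 -0.15 9.0 0 0 -0.062 0"

```text
clock: 5.75
position: [0.5591, -0.0717, 0.0128]
tool_rot: [-3.14, -0.0, 1.68]
force: [-0.6, -0.4, 0.1]
grip_width: 0.0428
finger_force: 0.0
```

Request:
play_rows --pt "0.4 0 0 0 0 0 0" --pt "0.8 0 0 0 0 0 0" --pt "1.2 0 0 0 0 0 0" --pt "1.5 0 0 0 0 0 0" --pt "1.8 0 0 0 0 0 0"

```text
clock: 6.25
position: [0.5586, -0.0536, 0.0148]
tool_rot: [3.141, 0.0, 1.68]
force: [-0.8, 0.2, 0.3]
grip_width: 0.0424
finger_force: 0.0
```

```bash
python3 st.py .0487 -.0086 0; python3 - <<'E'
from h import *
B=np.load('B.npy')[:3]
t=glob(B,(.046,.0,np.pi/2)); print(delta(t[0],t[1],.016,t[2]))
E
```

```text
F [-0.5  1.4 -0.6] tool [ 0.0467 -0.0839  1.5655] z 0.0147 clk 6.3
stage in board [ 0.0487 -0.0086 -0.0021] med 0.0034209313235396936 804
(array([ 8.39, -0.11, -0.12]), array([ 0.001, -0.   , -0.005]), 6.3)
```

Request:
play_rows --pt "0.8 0 0 0 0 -0.005 0" --pt "1.8 0 0 0 0 -0.005 0" --pt "2.8 0 0 0 0 -0.005 0" --pt "3.8 0 0 0 0 -0.005 0" --pt "4.8 0 0 0 0 -0.005 0"

```text
clock: 6.8
position: [0.5532, -0.0064, 0.0145]
tool_rot: [-3.142, 0.001, 1.684]
force: [1.0, -5.8, 1.8]
grip_width: 0.043
finger_force: 2.9
```

Request:
play_rows --pt "1.0 0 0 0 0 0 0" --pt "2.0 0 0 0 0 0 0" --pt "3.0 0 0 0 0 0 0" --pt "3.8 0 0 0 0 0 0" --pt "4.5 0 0 0 0 0 0"

```text
clock: 7.3
position: [0.548, 0.0384, 0.0145]
tool_rot: [-3.141, 0.001, 1.685]
force: [1.5, -7.1, 2.4]
grip_width: 0.0426
finger_force: 3.2
```

```bash
python3 st.py .0487 .08 0;python3 - <<'E'
from h import *
B=np.load('B.npy')[:3]
t=glob(B,(.046,.0436,np.pi/2)); print(delta(t[0],t[1],.016,t[2]))
E
```

```text
F [ 0.6 -1.7 -0.1] tool [0.0468 0.0097 1.5709] z 0.0145 clk 7.35
stage in board [0.0493 0.0794 0.0022] med 0.0019033862270763646 607
(array([ 3.39, -0.08, -0.15]), array([0., 0., 0.]), 7.35)
```

Request:
play_rows --pt "0.7 0 0 0 0 0 0" --pt "1.4 0 0 0 0 0 0" --pt "2.1 0 0 0 0 0 0" --pt "2.7 0 0 0 0 0 0" --pt "3.1 0 0 0 0 0 0"

```text
clock: 7.85
position: [0.5445, 0.069, 0.0144]
tool_rot: [-3.141, 0.001, 1.685]
force: [1.8, -5.6, 3.8]
grip_width: 0.0425
finger_force: 3.4
```

Request:
play_rows --pt "0.1 0 0 0 0 0 0" --pt "0.2 0 0 0 0 0 0" --pt "0.3 0 0 0 0 0 0" --pt "0.4 0 0 0 0 0 0" --pt "0.4 0 0 0 0 0 0"

```text
clock: 8.35
position: [0.5442, 0.0718, 0.0144]
tool_rot: [-3.141, 0.002, 1.684]
force: [1.3, -10.3, 4.1]
grip_width: 0.0425
finger_force: 4.7
```

```bash
python3 st.py .0487 .114 0
```

```text
F [ 1.1 -8.7  4. ] tool [0.0468 0.0418 1.5689] z 0.0144 clk 8.4
stage in board [0.0495 0.1    0.0044] med 0.002582566582140329 481
```

Request:
play_rows --pt "0.1 0 0 0 0 0 0" --pt "0.2 0 0 0 0 0 0" --pt "0.3 0 0 0 0 0 0" --pt "0.3 0 0 0 0 0 0" --pt "0.3 0 0 0 0 0 0"

```text
clock: 8.9
position: [0.5441, 0.0719, 0.0145]
tool_rot: [-3.141, 0.005, 1.682]
force: [2.9, -24.6, 7.2]
grip_width: 0.043
finger_force: 11.9
```

Request:
play_rows --pt "-1 0 0 0 0 0 0" --pt "-1.8 0 0 0 0 0 0" --pt "-1.8 0 -4 0 0 0 0" --pt "-1.8 0 -8 0 0 0 0" --pt "-1.8 0 -13 0 0 0.1 0.5"

```text
clock: 9.4
position: [0.5448, 0.0583, 0.1447]
tool_rot: [-3.139, -0.001, 1.585]
force: [1.1, -0.5, -0.2]
grip_width: 0.056
finger_force: 0.0
```

```bash
python3 - <<'E'
from h import *
B=np.load('B.npy')[:3]
t=glob(B,(-.0145,.110,0)); print(t,delta(t[0],t[1],.145,t[2]))
E
```

```text
[0.47552817 0.1324779  0.1147624 ] (array([ 7.51, -6.82, -0.  ]), array([-3.00e-03,  1.00e-03,  1.47e+00]), 9.4)
```

Request:
play_rows --pt "1 -1 0 0 0 0.15 1" --pt "2 -2 0 0 0 0.3 1" --pt "3 -3 0 0 0 0.45 1" --pt "4 -4 0 0 0 0.6 1" --pt "5 -5 0 0 0 0.74 1"

```text
clock: 9.9
position: [0.4946, 0.1082, 0.1444]
tool_rot: [-3.141, -0.0, 0.839]
force: [0.3, 0.3, 0.4]
grip_width: 0.0849
finger_force: 0.0
```

```bash
python3 - <<'E'
from h import *
B=np.load('B.npy')[:3]
t=glob(B,(-.0145,.110,0)); print(t,delta(t[0],t[1],.145,t[2]))
E
```

```text
[0.47552817 0.1324779  0.1147624 ] (array([ 0.53, -3.04, -0.06]), array([-0.   , -0.   ,  0.724]), 9.9)
```

Request:
play_rows --pt "0.1 -0.6 0 0 0 0.15 1" --pt "0.2 -1.2 0 0 0 0.3 1" --pt "0.3 -1.8 0 0 0 0.45 1" --pt "0.4 -2.4 0 0 0 0.6 1" --pt "0.53 -3.04 0 0 0 0.724 1"

```text
clock: 10.4
position: [0.4756, 0.1321, 0.1443]
tool_rot: [-3.141, -0.0, 0.115]
force: [-0.0, 0.5, 1.2]
grip_width: 0.0852
finger_force: 0.0
```

```bash
python3 - <<'E'
from h import *
B=np.load('B.npy')[:3]
t=glob(B,(-.0145,.110,0)); print(t,delta(t[0],t[1],.005,t[2]))
im,d,W=cloud('scene'); c=im[120:280,300:480]; cv2.imwrite('pics/s2.png',cv2.resize(c[...,::-1],None,fx=4,fy=3.6,interpolation=cv2.INTER_CUBIC))
E
python3 st.py .0495 .1146 0
```

```text
[0.47552817 0.1324779  0.1147624 ] (array([-1.000e-02, -3.000e-02,  1.393e+01]), array([-0., -0.,  0.]), 10.4)
F [0.1 0.7 0.3] tool [-0.0146  0.1102  0.0054] z 0.1443 clk 10.5
stage in board [0.048  0.1135 0.0111] med 0.00608770541552784 359
```

View pics/s2.png

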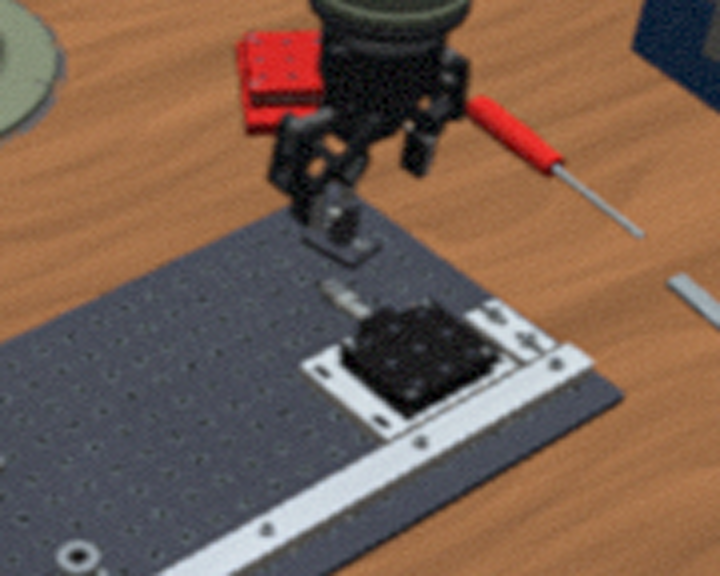

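The stage (carriage at (420,350)) stands against the stop with a small gap to the bar. The lens-mount foot is at (345,240). I'll check lens-mount clearance in the first clouds before going down.

```bash
python3 - <<'E'
from h import *
B=np.load('B.npy')[:3]
for n in('top0','scene0'):
    W=np.load(n+'.npz')['W'].reshape(-1,3); a=B[2]; d=W[:,:2]-B[:2]
    x=d[:,0]*np.cos(a)+d[:,1]*np.sin(a); y=-d[:,0]*np.sin(a)+d[:,1]*np.cos(a); z=W[:,2]
    for lo,hi in((.018,.04),(.04,.08),(.08,.13)):
        m=(x>-.15)&(x<-.03)&(y>.1)&(y<.225)&(z>lo)&(z<hi)
        if m.sum()>3: print(n,lo,m.sum(),'x',np.round(np.percentile(x[m],[3,97]),3),'y',np.round(np.percentile(y[m],[3,97]),3))
E
```

```text
top0 0.018 203 x [-0.131 -0.059] y [0.122 0.191]
top0 0.04 36 x [-0.097 -0.08 ] y [0.153 0.176]
top0 0.08 79 x [-0.094 -0.08 ] y [0.156 0.185]
scene0 0.018 164 x [-0.121 -0.049] y [0.129 0.194]
scene0 0.04 83 x [-0.09  -0.073] y [0.157 0.18 ]
scene0 0.08 93 x [-0.088 -0.077] y [0.156 0.186]
```

Request:
play_rows --pt "0 0 3 0 0 0 1" --pt "0 0 6 0 0 0 1" --pt "0 0 9 0 0 0 1" --pt "0 0 12 0 0 0 1" --pt "0 0 13.4 0 0 0 1"

```text
clock: 11.0
position: [0.475, 0.1314, 0.008]
tool_rot: [-3.141, 0.002, 0.126]
force: [0.7, -0.4, 0.0]
grip_width: 0.0853
finger_force: 0.0
```

Request:
play_rows --pt "0.2 0 0.4 0 0 0 1" --pt "0.4 0 0.4 0 0 0 1" --pt "0.6 0 0.4 0 0 0 1" --pt "0.8 0 0.4 0 0 0 1" --pt "0.9 0 0.4 0 0 0 1"

```text
clock: 11.5
position: [0.4843, 0.1325, 0.0069]
tool_rot: [3.141, 0.001, 0.121]
force: [-10.1, -1.3, 8.6]
grip_width: 0.0854
finger_force: 5.4
```

Request:
play_rows --pt "0.15 0 0 0 0 0.005 1" --pt "0.3 0 0 0 0 0.005 1" --pt "0.4 0 0 0 0 0.005 1" --pt "0.5 0 0 0 0 0.005 1" --pt "0.5 0 0 0 0 0.005 1"

```text
clock: 12.0
position: [0.4892, 0.1332, 0.0069]
tool_rot: [3.141, 0.001, 0.116]
force: [-7.0, -0.7, 3.7]
grip_width: 0.0855
finger_force: 3.5
```

Request:
play_rows --pt "0.1 0 0 0 0 0 1" --pt "0.2 0 0 0 0 0 1" --pt "0.3 0 0 0 0 0 1" --pt "0.3 0 0 0 0 0 1" --pt "0.3 0 0 0 0 0 1"

```text
clock: 12.5
position: [0.4894, 0.1331, 0.0067]
tool_rot: [3.14, 0.006, 0.117]
force: [-22.6, -1.8, 17.6]
grip_width: 0.0849
finger_force: 11.6
```

Request:
play_rows --pt "-0.4 0 0 0 0 0 1" --pt "-1 0 0 0 0 0 1" --pt "-1.2 0 -4 0 0 0 1" --pt "-1.2 0 -8 0 0 0 1" --pt "-1.2 0 -13 0 0 0 1"

```text
clock: 13.0
position: [0.4801, 0.1323, 0.1375]
tool_rot: [3.141, 0.001, 0.116]
force: [0.6, -0.0, 1.0]
grip_width: 0.0852
finger_force: 0.0
```

Request:
play_rows --pt "-1 4 0 0 0 0 1" --pt "-2 8 0 0 0 0 1" --pt "-3 12 0 0 0 0 1" --pt "-4 17 0 0 0 0 1" --pt "-4 22 0 0 0 0 1"

```text
clock: 13.5
position: [0.4655, -0.0915, 0.137]
tool_rot: [3.141, -0.001, 0.117]
force: [1.2, 0.4, 0.5]
grip_width: 0.0854
finger_force: 0.0
```

Request:
play_rows --pt "0 4 0 0 0 0 1" --pt "0 8 0 0 0 0 1" --pt "0 8 0 0 0 0 1" --pt "0 8 0 0 0 0 1" --pt "0 8 0 0 0 0 1"

```text
clock: 14.0
position: [0.4757, -0.1684, 0.1365]
tool_rot: [-3.141, -0.0, 0.117]
force: [0.1, -0.4, -0.6]
grip_width: 0.0853
finger_force: 0.0
```

```bash
python3 st.py .055 .1146 0 pics/t3.png
```

```text
F [ 0.5  0.5 -0.2] tool [-0.0487 -0.1887  0.0026] z 0.1365 clk 14.05
stage in board [0.0543 0.1132 0.0023] med 0.00040020797624569157 354
```

View pics/t3.png

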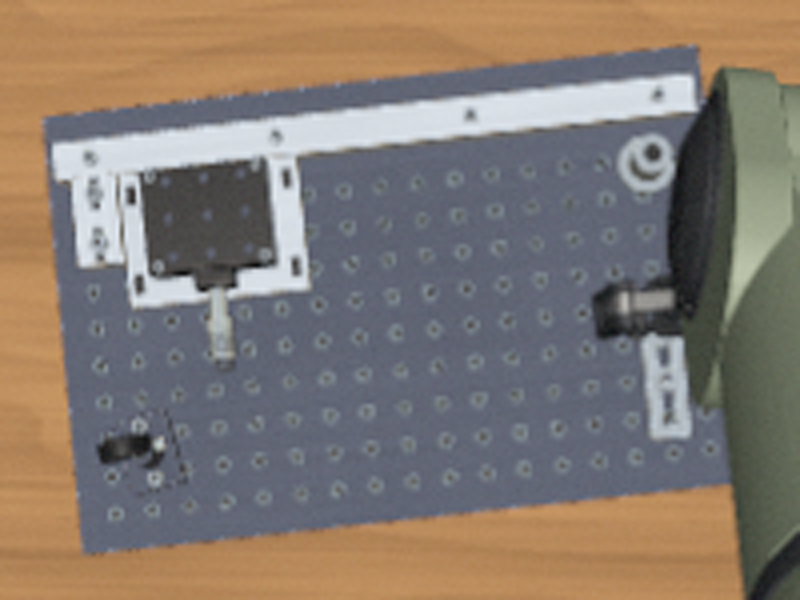

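Vision puts the stage at board (0.0543, 0.1132) m with 0.002 rad of yaw. Both contacts were also confirmed by force: it held firm at about 25 N against the stop and about 23 N against the bar, with no sideways drift during the last push. In the view the plate lies along the bar and touches the stop at (122,215), and the other things are unmoved.

```bash
python3 -c "
from workcell import bot
print(bot.job_done())"
```

```text
the job is handed in; nothing more can be done
None
```

I pushed the stage flush and square along the bar and up against the stop block, then handed the job in at about 14 s. My last measurement put it within tolerance, but the hand-in returned no verdict.

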